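Change the preload spacer in the fork-spring rig

ROBOT

A 6-joint arm with a two-finger parallel gripper is mounted at the origin on the work surface. World frame = base frame: x ahead of the robot, y to its left, z up, the work surface at z = 0. Lengths are in m, angles in rad, forces in N, time in s.
With the tool pointing down it reaches from about 0.375 to 0.925 m from the base axis. Payload 5.7 kg.
Tool frame: the origin (TCP) lies midway between the tips of the shut fingers; the grasp point (between the pads) lies 19 mm behind it; z points along the fingers, y is the direction in which the jaws open and shut (so a half turn about z gives the same grasp; the last joint's range is limited). The gripper opens to 88 mm and grips with 3 to 60 N. Pads are 20 mm wide; open, the fingers measure 115 mm over their backs; the gripper's body (75 mm by 178 mm) begins 61 mm behind the grasp point.
Start: joints at [1.1, 0.359, 1.51, -0, 1.272, -0.115], TCP at [0.209, 0.562, 0.223] pointing down, gripper open.
Joint ranges: [-2.97, 2.97], [-1.01, 2.36], [0.21, 2.38], [-0.96, 4.11], [0.2, 2.71], [-2.98, 2.98]. Speed limits (rad/s): [2.39, 2.39, 3.14, 3.14, 3.14, 3.14].

INTERFACE

Orientations are given as [roll, pitch, yaw] about the fixed x, y, z axes, in that order (R = Rz(yaw) Ry(pitch) Rx(roll)).
In Python, from workcell import arm gives the robot as it stands.
- The arm moves only by the shell command python3 -m creep 'ROWS' [FORCE]. ROWS is JSON, a list of rows, each a list of 7 numbers: the shift along the tool's x, y, z in m, then the turn, a rotation vector about the tool's x, y, z in degrees, then the finger opening in m, from 0 to 0.0878. A call has 1 to 20 rows; each row shifts and turns the commanded pose from where the row before left it, along the tool's axes as they then stand; what a row does not reach is not made up. A row lasts 1/12 s, in which the tool goes at most 41.7 mm and 7.16 degrees, less where a joint would pass 70% of its speed; a pose out of reach is approached as far as the arm can. A call is refused whole if a number of a shift passes 0.0417 or a number of a turn 7.16, either way. A call with a gripper value outside its range is refused whole. The fingers move at their own pace and stop on an object; FORCE is the grip in N (left out, the last holds). Time passes only in rows, so rows that do not move let the fingers close. It gives the time, the measured TCP pose, the force and the opening at its end, in the units of the state.
- arm.sense(): the state, without advancing time (a new reading comes with each control period).
- arm.get_image(name): name is "scene" or "top" or "wrist"; returns (picture, depth): 400x640x3 uint8, red, green, blue; 400x640 float32, m along the optical axis (not along the pixel's ray), 0 where there is no reading.
- arm.get_calibration(name): a dict with "fovy" (degrees; the focal length in pixels is half the picture's height over the tangent of half this angle, whatever the lens; pixels are square), "cx", "cy" (the principal point, pixels), "rvec" (rotation vector, rad) and "tvec" (3), from world to camera coordinates, as OpenCV has them; the wrist camera has in their place "hand_eye" (4x4, takes a point from camera to tool coordinates, whose origin is the TCP and whose axes are the flange's). Camera axes: x right, y down, z forward; pixel columns grow to the right and rows downward; lengths in m; the calibration is good to about 2 mm. A picture is of the moment at which its call begins: read the wrist's pose just before it. get_calibration takes no time and is no camera call.
- arm.close_job(): hands the job in, once; it reports no verdict.
Trained networks look in the newest picture that a camera, given by its name, has taken for a name from the list of things; names that differ only in an ending like _2 or _b are one class to them, and where a whole thing is asked for, a point or a joint stands for the part that bears it (a point fixed in the world has none). Each returns a list of dicts, best first, with "confidence" (0 to 1); they miss things now and then, are a little off and sometimes report something else, mostly with a low value. They report only what shows in the picture. A call takes as long as a camera call. They do not tell look-alikes from the thing itself.
- arm.find_in(camera, thing): "point" ([x, y, z] in m, in world coordinates, good to about 4 mm: the middle of the surface that is visible of it).
- arm.pinpoint(camera, thing): "point" ([x, y, z] in m, in world coordinates, good to about 4 mm: a listed point, or the origin of a listed thing).
The state is a dict: "clock": time; "joint_positions": joint angles; "qd": joint speeds; "effort": joint torques, N m; "eef_pos": TCP position; "eef_rot": TCP orientation; "force": force on the tool from outside, world axes, zero at the start; "torque": the same for the moment, N m; "gripper_width": finger opening in m.
Only numpy, scipy, OpenCV 4.12 (cv2) and the standard library are available. Lean on these libraries where they do the work, as an engineer would, in place of code of your own. Each camera call takes 0.05 s, during which the arm holds its last target. There are 200 camera calls.

TASK

Change the preload spacer in the spring rig: take out the short one that rattles in it and lay it flat in the empty tray, and fit the right one of the four spare tubes, the one 110 mm long and 32 mm thick, pushing one end under the hood against the sprung cup and letting the other end down behind the fixed stop so that it lies level and fully home, held by the spring. Leave the other spare tubes and everything else on the bench where they are.

Things in the scene. Friction and masses are not known exactly. Their poses are not given: they have to be found in the camera images.
- rig: Preload rig: fixed fixture on a dark steel base plate (x -90..+150 mm, 70 wide, 12 thick). Origin on the table under the middle of the seat; x runs along the seat towards the spring, y across, z up. Spring block x 107..149 mm, 68 high. To load: tilt the tube some 18 degrees, spring end down, slip that end under the hood, push the cup in, let the other end down behind the stop; the spring does the rest.
- seat (a point): Centre of a correctly seated spacer, 42 mm above the table over the rig's origin; axes as the rig. Two saddles at x -42..-30 and +30..+42 mm carry the tube: floor 26 mm above the table, cheeks 35 mm apart and 40 high, with flared tips up to 47 mm high, 56 mm wide over all. Between the saddles there is only the base plate, so fingers fit on both sides of the tube.
- stop (a point): Fixed stop at the seat's end away from the spring: middle of the top edge of its face, at rig x -55 mm, 48 mm above the table. 50 mm wide, 14 mm thick.
- hood (a point): Hood over the spring end of the seat: middle of the lower edge of its front, at rig x +46 mm, 63 mm above the table. The hood reaches to x +60 mm, is 5 mm thick, 60 mm wide, on side walls 48 mm apart inside (x +46..+108, 68 high). A tube over 100 mm long cannot be lowered in level past it.
- plunger (a joint): Travel of the sprung cup, in m: 0 = out (its flat face, a steel disc 36 mm across centred 42 mm above the table, is at rig x = +47 mm, so 102 mm from the stop), positive = pushed towards the rig's +x, end of travel 0.020. Force about 2 N at 0 rising by 0.4 N per mm. With the right spacer home it reads 0.008.
- spacer_old: An aluminium tube, 96 mm long, 32 mm thick, the spacer now in the rig: it lies loose on the saddles, too short to reach from stop to cup, with its end just short of or level with the edge of the hood. Origin at its very centre, x axis along its length (either way round; it may be rolled to any angle about it).
- spacer_right: An aluminium tube, 110 mm long, 32 mm thick, lying flat on the black bench mat among the other spare spacers. Origin at its very centre, x axis along its length (either way round; it may be rolled to any angle about it). This is the right one.
- spacer_long: An aluminium tube, 124 mm long, 32 mm thick, lying flat on the black bench mat among the other spare spacers. Origin at its very centre, x axis along its length (either way round; it may be rolled to any angle about it). Too long.
- spacer_thin: An aluminium tube, 110 mm long, 25 mm thick, lying flat on the black bench mat among the other spare spacers. Origin at its very centre, x axis along its length (either way round; it may be rolled to any angle about it). Too thin.
- spacer_thick: An aluminium tube, 110 mm long, 40 mm thick, lying flat on the black bench mat among the other spare spacers. Origin at its very centre, x axis along its length (either way round; it may be rolled to any angle about it). Too thick.
- tray: Empty grey plastic tray, fixed, 170 mm (its x) x 120 mm (its y), 30 mm high, walls and floor 5 mm thick. Origin at the centre of its underside.
- block: Bystander: clear plastic block 36 x 36 x 40 mm high between the spare spacers. Origin under its centre.
- oil: Bystander: black bottle, 60 mm diameter, 190 mm tall, standing. Origin under its centre.
- grease: Bystander: white jar, 54 mm diameter, 65 mm tall. Origin under its centre.
- wrench: Bystander: steel wrench 170 mm long, lying flat.
- driver: Bystander: screwdriver 190 mm long, lying flat.
- shims: Bystander: stack of shim washers, 58 mm diameter, 36 mm high. Origin under its centre.
There are look-alikes about, which are no part of the job. What is shaped like the spacer_right but pink or purple is not meant.

How it is judged:
At the end, for the whole second after the job is handed in: 110 x 32 mm spacer within 3 mm of the seat along each axis and 0.06 rad of the rig's line, cup pushed in 5 to 11 mm; 96 mm spacer flat on the tray floor (centre 15 to 28 mm above its underside); both at rest; other spares and bystanders shifted less than 40 mm (x of spacer_right in the frame of seat between -0.003 and 0.003 m and y of spacer_right in the frame of seat between -0.003 and 0.003 m and z of spacer_right in the frame of seat between -0.003 and 0.003 m and angle between the x axis of spacer_right and the x axis of rig, either way round below 0.06 rad and value of joint plunger between 0.005 and 0.011 m and x of spacer_old in the frame of tray between -0.066 and 0.066 m and y of spacer_old in the frame of tray between -0.045 and 0.045 m and z of spacer_old in the frame of tray between 0.015 and 0.028 m and linear speed of each of spacer_right, spacer_old below 0.02 m/s); the robot touches nothing.
It fails at once if a wrong spare spacer is shifted by more than 40 mm (distance of any of spacer_long, spacer_thin, spacer_thick from where it was at the start of the episode above 0.04 m).
It fails at once if a bystander is shifted by more than 40 mm or knocked over (distance of any of block, oil, grease, wrench, driver, shims from where it was at the start of the episode above 0.04 m or angle between any of oil, grease's own z axis and vertical above 0.5 rad).
It also fails if it takes over 64 s, if anything falls off the work surface, if the arm or the gripper's body presses on something with over 40 N, if the wrist force passes 120 N, or if a joint passes its speed limit or range.

## Working session

There is one attempt and no reset: what is moved stays moved. The work goes in short steps, Python scripts to look and compute and a shell command to move; the robot and the scene stay as the last step left them, time stands still between calls to the robot, and variables do not carry over. Pictures are saved under pics/ and viewed, about 8 in all and at most 12, crops included, and the job is handed in when it is done.

```bash
ls; mkdir -p pics
cat > h.py <<'E'
import numpy as np,cv2
from workcell import arm
from scipy.spatial.transform import Rotation as R
def cal(n):
    c=arm.get_calibration(n);f=200/np.tan(np.radians(c["fovy"])/2);return c,f
def cloud(n,d,T=None):
    c,f=cal(n);v,u=np.mgrid[:400,:640]
    P=np.stack([(u-c["cx"])/f*d,(v-c["cy"])/f*d,d],-1)
    if n!="wrist":
        Rm=R.from_rotvec(np.ravel(c["rvec"])).as_matrix();return (P-np.ravel(c["tvec"]))@Rm
    H=np.array(c["hand_eye"]);P=P@H[:3,:3].T+H[:3,3]
    return P@T[:3,:3].T+T[:3,3]
def pose():
    s=arm.sense();T=np.eye(4);T[:3,:3]=R.from_euler('xyz',s["eef_rot"]).as_matrix();T[:3,3]=s["eef_pos"];return T
E
python3 - <<'E'
from h import *
print(arm.sense())
for n in("scene","top"):
    im,d=arm.get_image(n);cv2.imwrite(f"pics/{n}0.png",im[:,:,::-1]);np.save(f"{n}0.npy",cloud(n,d))
    for t in["rig","seat","stop","hood","spacer_old","spacer_right","spacer_long","spacer_thin","spacer_thick","tray","block"]:
        print(n,t,[(np.round(r["point"],3).tolist(),round(r["confidence"],2)) for r in arm.pinpoint(n,t)[:3]])
E
```

```text
pics
{'clock': 0.0, 'joint_positions': array([ 1.09992921e+00,  3.59500830e-01,  1.51144405e+00, -1.95330632e-05,
        1.27244724e+00, -1.15087655e-01]), 'qd': array([-0.00226822, -0.00010953,  0.00049646, -0.00081325,  0.00045781,
        0.00227503]), 'effort': array([ 7.22519098e-05, -5.15359426e+01, -2.70726871e+01,  6.73753931e-02,
        3.54405621e-02, -1.38422029e-04]), 'eef_pos': array([0.20868794, 0.56181028, 0.22180763]), 'eef_rot': array([-3.13980295e+00, -1.88102841e-04,  2.78581879e+00]), 'force': array([0.16688291, 0.92849213, 1.65422517]), 'torque': array([-0.02274486,  0.02114538,  0.0196371 ]), 'gripper_width': 0.08759533468929166}
scene rig [([0.485, 0.243, -0.001], 0.82), ([0.532, -0.121, 0.001], 0.65)]
scene seat [([0.486, 0.239, 0.045], 0.96), ([0.632, 0.079, -0.002], 0.62), ([0.486, 0.243, -0.003], 0.28)]
scene stop [([0.48, 0.186, 0.044], 0.73)]
scene hood [([0.49, 0.285, 0.062], 0.58), ([0.711, -0.346, 0.004], 0.52)]
scene spacer_old [([0.488, 0.234, 0.039], 0.67)]
scene spacer_right [([0.616, -0.216, 0.016], 0.72), ([0.326, -0.383, 0.016], 0.7), ([0.27, 
[... 269 characters left out ...]
0], 0.76)]
scene block [([0.533, -0.122, 0.004], 0.71)]
top rig [([0.483, 0.24, 0.004], 0.87)]
top seat [([0.488, 0.242, 0.045], 0.95), ([0.628, 0.083, -0.003], 0.42)]
top stop [([0.481, 0.184, 0.053], 0.74), ([0.489, 0.282, 0.062], 0.53)]
top hood [([0.494, 0.284, 0.066], 0.61), ([0.484, 0.236, 0.042], 0.16)]
top spacer_old [([0.485, 0.237, 0.042], 0.97)]
top spacer_right [([0.273, -0.212, 0.01], 0.77), ([0.609, -0.214, 0.012], 0.73), ([0.322, -0.38, 0.013], 0.67)]
top spacer_long [([0.436, -0.189, 0.019], 0.78)]
top spacer_thin [([0.45, -0.03, 0.015], 0.72)]
top spacer_thick [([0.606, -0.042, 0.024], 0.68)]
top tray [([0.507, -0.396, 0.001], 0.75)]
top block [([0.531, -0.12, 0.003], 0.71)]
```

View pics/top0.png

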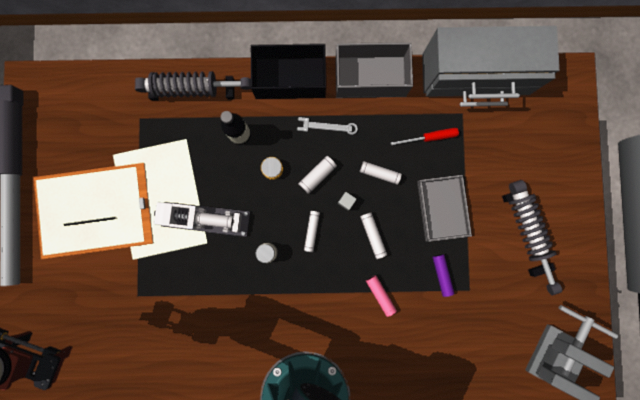

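View pics/scene0.png

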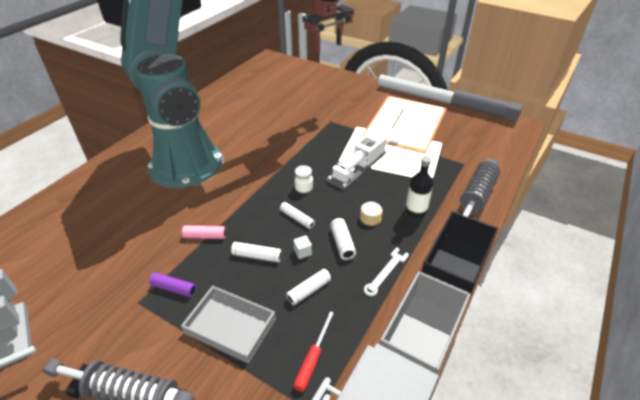

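Run:
```python
from h import *
W=np.load("top0.npy")
def blob(c,r,z0,z1):
    m=(np.hypot(W[...,0]-c[0],W[...,1]-c[1])<r)&(W[...,2]>z0)&(W[...,2]<z1)
    p=W[m]; (cx,cy),(a,b),an=cv2.minAreaRect((p[:,:2]*1000).astype(np.float32))
    q=p[:,:2]-p[:,:2].mean(0);w,V=np.linalg.eigh(q.T@q);x=V[:,1]
    print(c,m.sum(),"mean",p[:,:2].mean(0).round(4),"rect",round(cx,1),round(cy,1),round(a,1),round(b,1),"axis deg",np.degrees(np.arctan2(x[1],x[0])).round(1),"ztop",np.percentile(p[:,2],97).round(4))
for c in[(.61,-.215),(.434,-.193),(.452,-.028),(.608,-.041)]: blob(c,.07,.008,.05)
blob((.487,.232),.07,.049,.062)
blob((.487,.232),.08,.045,.062)
blob((.50,.33),.085,.06,.075)
blob((.51,-.396),.12,.022,.04)
```

```text
(0.61, -0.215) 463 mean [ 0.6122 -0.2177] rect 594.5 -209.5 110.7 83.4 axis deg 70.4 ztop 0.0352
(0.434, -0.193) 532 mean [ 0.4399 -0.1947] rect 440.4 -195.8 124.2 32.4 axis deg -160.6 ztop 0.035
(0.452, -0.028) 362 mean [ 0.4545 -0.0259] rect 456.0 -16.6 43.4 109.5 axis deg 169.3 ztop 0.0278
(0.608, -0.041) 577 mean [ 0.6088 -0.0445] rect 609.7 -44.0 38.8 110.1 axis deg 134.0 ztop 0.0434
(0.487, 0.232) 438 mean [0.489  0.2341] rect 492.1 228.7 118.2 56.9 axis deg 81.5 ztop 0.0605
(0.487, 0.232) 580 mean [0.4886 0.2315] rect 488.3 240.9 141.5 59.5 axis deg 82.4 ztop 0.0604
(0.5, 0.33) 595 mean [0.5035 0.3404] rect 500.4 318.5 136.7 60.1 axis deg 82.1 ztop 0.0723
(0.51, -0.396) 459 mean [ 0.5123 -0.3934] rect 512.3 -393.0 170.4 122.1 axis deg -171.9 ztop 0.0336
```

The top view shows the rig at (215,218), the tray at (444,208) and the white spares at (318,174), (380,173), (312,231) and (373,235). The pink and purple look-alikes lie at (382,296) and (444,275). The spacer at (380,173) measures 110 mm long and is at about (0.612, -0.217), which matches spacer_right. The scene view agrees with this.

```bash
cat >> h.py <<'E'
def tool(yaw,tilt=0):  # x axis along yaw (deg), tool down; tilt = x end down (deg)
    return R.from_euler('z',yaw,degrees=True)*R.from_euler('y',tilt,degrees=True)*R.from_euler('x',180,degrees=True)
def to(p,Rt,T=None):
    T=pose() if T is None else T
    print("shift mm",((np.array(p)-T[:3,3])@T[:3,:3]*1000).round(1),"rot deg",np.degrees((R.from_matrix(T[:3,:3]).inv()*Rt).as_rotvec()).round(2))
E
python3 - <<'E'
from h import *
print(np.round(arm.get_calibration("wrist")["hand_eye"],3))
to([.487,.24,.26],tool(82.5))
E
```

```text
[[-0.001 -0.965 -0.262  0.071]
 [ 1.    -0.001  0.    -0.001]
 [-0.    -0.262  0.965 -0.162]
 [ 0.     0.     0.     1.   ]]
shift mm [-372.9 -205.3  -37.4] rot deg [-1.000e-02  0.000e+00  7.711e+01]
```

```bash
python3 -m creep '[[-0.0311,-0.0171,-0.002,0,0,0,0.0878],[-0.0311,-0.0171,-0.002,0,0,0,0.0878],[-0.0311,-0.0171,-0.002,0,0,0,0.0878],[-0.0311,-0.0171,-0.002,0,0,0,0.0878],[-0.0311,-0.0171,-0.002,0,0,0,0.0878],[-0.0311,-0.0171,-0.002,0,0,0,0.0878],[-0.0311,-0.0171,-0.002,0,0,0,0.0878],[-0.0311,-0.0171,-0.002,0,0,0,0.0878],[-0.0311,-0.0171,-0.002,0,0,0,0.0878],[-0.0311,-0.0171,-0.002,0,0,0,0.0878],[-0.0311,-0.0171,-0.002,0,0,0,0.0878],[-0.0311,-0.0171,-0.002,0,0,0,0.0878]]' 40
python3 -m creep '[[0,0,0,0,0,7,0.0878],[0,0,0,0,0,7,0.0878],[0,0,0,0,0,7,0.0878],[0,0,0,0,0,7,0.0878],[0,0,0,0,0,7,0.0878],[0,0,0,0,0,7,0.0878],[0,0,0,0,0,7,0.0878],[0,0,0,0,0,7,0.0878],[0,0,0,0,0,7,0.0878],[0,0,0,0,0,7,0.0878],[0,0,0,0,0,7.1,0.0878],[0,0,0,0,0,0,0.0878],[0,0,0,0,0,0,0.0878]]'
cat > rig.py <<'E'
from h import *
T=pose();print(T[:3,3].round(4),arm.sense()["force"].round(2))
im,d=arm.get_image("wrist");import sys
cv2.imwrite(f"pics/{sys.argv[1]}.png",im[:,:,::-1]);W=cloud("wrist",d,T);np.save(sys.argv[1]+".npy",W)
for t in["seat","stop","hood","spacer_old"]:
    print(t,[(np.round(r["point"],4).tolist(),round(r["confidence"],2)) for r in arm.pinpoint("wrist",t)[:2]])
E
python3 rig.py w1
python3 - <<'E'
from h import *
W=np.load("w1.npy");
c=np.array([.487,.24]);
a=np.radians(82.5);X=np.array([np.cos(a),np.sin(a)]);Y=np.array([-X[1],X[0]])
q=W[...,:2]-c;L=np.stack([q@X,q@Y,W[...,2]],-1)
def st(n,m):
    p=L[m]*1000
    if len(p)<20: print(n,len(p));return
    (cx,cy),(s,t),an=cv2.minAreaRect(p[:,:2].astype(np.float32))
    print(n,len(p),"x",np.percentile(p[:,0],[1,50,99]).round(1),"y",np.percentile(p[:,1],[1,50,99]).round(1),"z",np.percentile(p[:,2],[5,50,95]).round(1),"rect",round(cx,1),round(cy,1),round(s,1),round(t,1),round(an,2))
n=(abs(L[...,0])<.2)&(abs(L[...,1])<.06)
st("hood/block",n&(abs(L[...,2]-.068)<.004)&(L[...,0]>.02))
st("tube",n&(abs(L[...,2]-.054)<.006)&(abs(L[...,0])<.07)&(abs(L[...,1])<.02))
st("stop",n&(abs(L[...,2]-.048)<.0025)&(L[...,0]<-.05)&(L[...,0]>-.08))
st("base",n&(abs(L[...,2]-.012)<.003))
E
```

```text
clock: 2.2
eef_pos: [0.4883, 0.2385, 0.2469]
eef_rot: [3.141, 0.0, 2.786]
force: [0.3, 0.4, -0.2]
gripper_width: 0.0879
clock: 3.28
eef_pos: [0.4873, 0.24, 0.2467]
eef_rot: [3.142, 0.0, 1.444]
force: [1.0, 0.6, -0.6]
gripper_width: 0.0878
[0.4873 0.24   0.2467] [ 1.02  0.6  -0.61]
seat [([0.4881, 0.2397, 0.0386], 0.57)]
stop [([0.4774, 0.1887, 0.0462], 0.93), ([0.4849, 0.2399, 0.0406], 0.2)]
hood [([0.4889, 0.2878, 0.0625], 0.79), ([0.4854, 0.2433, 0.0002], 0.34)]
spacer_old [([0.4869, 0.2371, 0.0421], 0.75), ([0.4867, 0.2414, 0.0427], 0.56)]
hood/block 4345 x [ 45.2 116.2 146.3] y [-29.2   0.5  29.8] z [66.3 67.8 69.1] rect 96.3 0.4 60.2 103.0 89.82
tube 2478 x [-66.9  -3.2  64.8] y [-14.    0.4  15.1] z [48.6 55.6 58.2] rect 0.1 0.0 139.3 39.8 0.04
stop 512 x [-70.2 -62.8 -51.9] y [-23.4   1.2  25.8] z [46.3 47.6 49. ] rect -60.3 1.2 20.0 49.4 0.48
base 3053 x [-91.4   4.9 104.9] y [-33.7  -5.2  35.9] z [10.4 11.8 13.2] rect -9.8 4.3 89.0 305.0 84.95
```

View pics/w1.png

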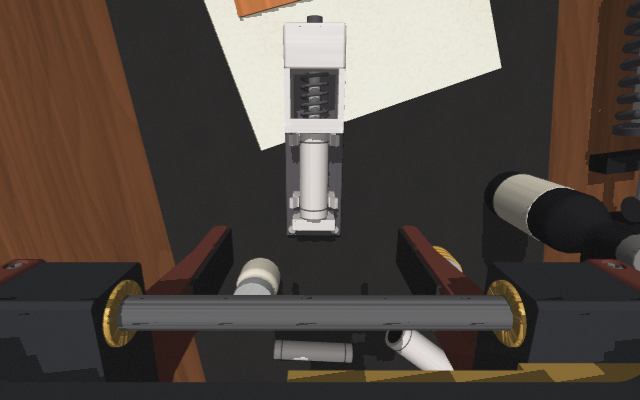

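The wrist view shows the rig in line with the picture, with the old tube at cols 300-328, rows 138-218. The measured hood, stop and base plate put the rig origin at about (0.4863, 0.2395), yaw 82.5°. I'll descend on the old spacer.

```bash
python3 -m creep '[[-0.004,-0.0009,0.035,0,0,0,0.0878],[0,0,0.038,0,0,0,0.0878],[0,0,0.038,0,0,0,0.0878],[0,0,0.038,0,0,0,0.08],[0,0,0.038,0,0,0,0.07],[0,0,0.0367,0,0,0,0.06],[0,0,0,0,0,0,0.05],[0,0,0,0,0,0,0.02],[0,0,0,0,0,0,0.02],[0,0,0,0,0,0,0.02],[0,0,0,0,0,0,0.02],[0,0,0,0,0,0,0.02]]' 40
python3 -m creep '[[-0.001,0,0,0,0,0,0.02],[0,0,-0.004,0,0,0,0.02],[0,0,-0.006,0,0,0,0.02],[0,0,-0.008,0,0,0,0.02]]'
python3 -c "
from h import *
print(arm.sense()['joint_positions'].round(3))
to([.512,-.394,.23],tool(8+0))
to([.512,-.394,.23],tool(98))"
```

```text
clock: 4.53
eef_pos: [0.4872, 0.2367, 0.0249]
eef_rot: [3.138, -0.002, 1.44]
force: [-0.0, 0.1, 2.4]
gripper_width: 0.0312
clock: 4.87
eef_pos: [0.4852, 0.2349, 0.0413]
eef_rot: [-3.141, 0.001, 1.44]
force: [-0.3, 0.4, -2.3]
gripper_width: 0.0313
[ 0.323  0.505  1.819 -0.     0.818  0.454]
shift mm [-620.2  108.2 -188.3] rot deg [-2.000e-02  7.000e-02  7.452e+01]
shift mm [-620.2  108.2 -188.3] rot deg [ -0.06   0.04 -15.48]
```

```bash
python3 -m creep '[[0,0,-0.036,0,0,0,0.02],[0,0,-0.036,0,0,0,0.02],[0,0,-0.036,0,0,0,0.02],[-0.0388,0.0068,0,0,0,0,0.02],[-0.0388,0.0068,0,0,0,0,0.02],[-0.0388,0.0068,0,0,0,0,0.02],[-0.0388,0.0068,0,0,0,0,0.02],[-0.0388,0.0068,0,0,0,0,0.02],[-0.0388,0.0068,0,0,0,0,0.02],[-0.0388,0.0068,0,0,0,0,0.02],[-0.0388,0.0068,0,0,0,0,0.02],[-0.0388,0.0068,0,0,0,0,0.02],[-0.0388,0.0068,0,0,0,0,0.02],[-0.0388,0.0068,0,0,0,0,0.02],[-0.0388,0.0068,0,0,0,0,0.02],[-0.0388,0.0068,0,0,0,0,0.02],[-0.0388,0.0068,0,0,0,0,0.02],[-0.0388,0.0068,0,0,0,0,0.02],[-0.0388,0.0068,0,0,0,0,0.02]]'
python3 -m creep '[[0,0,0,0,0,6.8,0.02],[0,0,0,0,0,6.8,0.02],[0,0,0,0,0,6.8,0.02],[0,0,0,0,0,6.8,0.02],[0,0,0,0,0,6.8,0.02],[0,0,0,0,0,6.8,0.02],[0,0,0,0,0,6.8,0.02],[0,0,0,0,0,6.8,0.02],[0,0,0,0,0,6.8,0.02],[0,0,0,0,0,6.8,0.02],[0,0,0,0,0,6.5,0.02],[0,0,0,0,0,0,0.02],[0,0,0,0,0,0,0.02]]'
python3 - <<'E'
from h import *
to([.512,-.394,.005],tool(8))
im,d=arm.get_image("wrist");cv2.imwrite("pics/w2.png",im[:,:,::-1])
for n in("wrist","top"):
    if n=="top": arm.get_image(n)
    for t in("tray","spacer_old"): print(n,t,[(np.round(r["point"],3).tolist(),round(r["confidence"],2)) for r in arm.pinpoint(n,t)[:2]])
E
```

```text
clock: 6.45
eef_pos: [0.5121, -0.3964, 0.1496]
eef_rot: [-3.141, 0.0, 1.44]
force: [1.0, 1.0, -1.4]
gripper_width: 0.0314
clock: 7.53
eef_pos: [0.5125, -0.3943, 0.1494]
eef_rot: [3.142, 0.0, 0.143]
force: [1.0, 0.6, -2.1]
gripper_width: 0.0311
shift mm [ -0.4  -0.4 144.4] rot deg [0.   0.02 0.21]
wrist tray [([0.513, -0.391, 0.168], 0.58)]
wrist spacer_old [([0.513, -0.393, 0.166], 0.94)]
top tray [([0.508, -0.394, 0.0], 0.87), ([0.531, -0.12, 0.002], 0.18)]
top spacer_old []
```

View pics/w2.png

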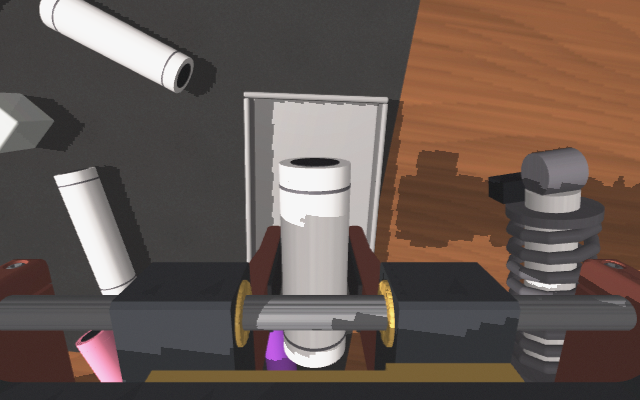

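The tube is held straight and lined up with the tray: the tube is at cols 280-350, the tray walls at 247 and 383. I'll lower it, release it and go to the spare.

```bash
python3 -m creep '[[0,0,0.0356,0,0,0,0.02],[0,0,0.0356,0,0,0,0.02],[0,0,0.0356,0,0,0,0.02],[0,0,0.0256,0,0,0,0.02],[0,0,0.0096,0,0,0,0.02],[0,0,0,0,0,0,0.02],[0,0,0,0,0,0,0.02],[0,0,0,0,0,0,0.052],[0,0,0,0,0,0,0.052],[0,0,0,0,0,0,0.052],[0,0,0,0,0,0,0.052],[0,0,0,0,0,0,0.052],[0,0,-0.02,0,0,0,0.052],[0,0,-0.04,0,0,0,0.06],[0,0,-0.04,0,0,0,0.0878],[0,0,-0.04,0,0,0,0.0878],[0,0,-0.04,0,0,0,0.0878],[0,0,-0.02,0,0,0,0.0878]]'
python3 -c "
from h import *
to([.612,-.217,.2],tool(70))"
```

```text
clock: 9.33
eef_pos: [0.5145, -0.396, 0.2128]
eef_rot: [3.136, -0.004, 0.14]
force: [0.7, 0.2, 1.1]
gripper_width: 0.082
shift mm [ 121.5 -163.7   12.4] rot deg [ 4.400e-01 -5.000e-02 -6.198e+01]
```

```bash
python3 -m creep '[[0.0243,-0.0327,0,0,0,0,0.0878],[0.0243,-0.0327,0,0,0,0,0.0878],[0.0243,-0.0327,0,0,0,0,0.0878],[0.0243,-0.0327,0,0,0,0,0.0878],[0.0243,-0.0327,0,0,0,0,0.0878],[0,0,0,0,0,-6.9,0.0878],[0,0,0,0,0,-6.9,0.0878],[0,0,0,0,0,-6.9,0.0878],[0,0,0,0,0,-6.9,0.0878],[0,0,0,0,0,-6.9,0.0878],[0,0,0,0,0,-6.9,0.0878],[0,0,0,0,0,-6.9,0.0878],[0,0,0,0,0,-6.9,0.0878],[0,0,0,0,0,-6.8,0.0878],[0,0,0,0,0,0,0.0878],[0,0,0,0,0,0,0.0878]]'
python3 - <<'E'
from h import *
T=pose();im,d=arm.get_image("wrist");cv2.imwrite("pics/w3.png",im[:,:,::-1]);W=cloud("wrist",d,T)
print([(np.round(r["point"],4).tolist(),round(r["confidence"],2)) for r in arm.pinpoint("wrist","spacer_right")[:2]])
m=(np.hypot(W[...,0]-.612,W[...,1]+.217)<.068)&(W[...,2]>.018)&(W[...,2]<.04)
n,lab,st,_=cv2.connectedComponentsWithStats(m.astype(np.uint8));k=1+np.argmax(st[1:,4]);p=W[lab==k]
(cx,cy),(a,b),an=cv2.minAreaRect((p[:,:2]*1000).astype(np.float32))
print(len(p),round(cx,1),round(cy,1),round(a,1),round(b,1),round(an,2),"z",np.percentile(p[:,2],[50,97]))
top=p[p[:,2]>np.percentile(p[:,2],97)-.003];v=cv2.fitLine(top[:,:2].astype(np.float32),cv2.DIST_HUBER,0,.01,.01).ravel();print("axis",np.degrees(np.arctan2(v[1],v[0])),v[2:])
to([cx/1000,cy/1000,.018],tool(np.degrees(np.arctan2(v[1],v[0]))%180))
# old in tray
W2=cloud("top",arm.get_image("top")[1]);m=(abs(W2[...,0]-.512)<.07)&(abs(W2[...,1]+.394)<.05)&(W2[...,2]>.025)
q=W2[m];print("old",len(q),q.min(0).round(3),q.max(0).round(3))
E
```

```text
clock: 10.67
eef_pos: [0.6102, -0.2156, 0.207]
eef_rot: [-3.142, 0.0, 1.218]
force: [1.0, -0.6, -0.3]
gripper_width: 0.0879
[([0.271, -0.2132, 0.0142], 0.74), ([0.612, -0.2191, 0.0152], 0.73)]
2960 610.5 -219.5 110.6 31.1 70.45 z [0.02970296 0.03249459]
axis 70.4012 [ 0.6115375  -0.21768376]
shift mm [ -3.6   1.6 189. ] rot deg [ 0.    0.01 -0.57]
old 18 [ 0.471 -0.444  0.027] [ 0.567 -0.404  0.039]
```

View pics/w3.png

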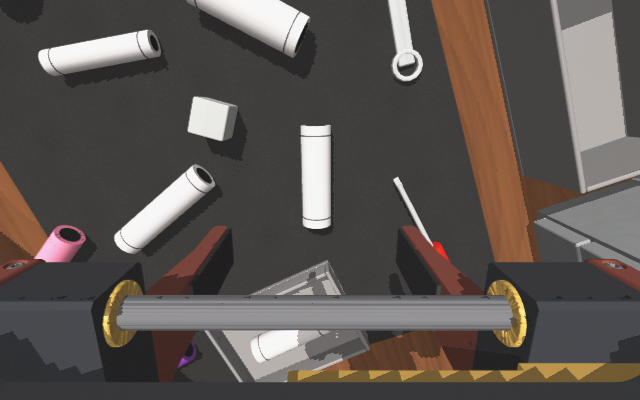

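The wrist view shows the right tube at cols 302-331, rows 125-228, along the picture's vertical. It measures 110.6 x 31.1 mm. The fingers have room on both sides, and the old tube lies in the tray. I'll grasp the right tube.

```bash
python3 -m creep '[[-0.0036,0.0016,0.03,0,0,-0.6,0.07],[0,0,0.04,0,0,0,0.06],[0,0,0.04,0,0,0,0.06],[0,0,0.04,0,0,0,0.06],[0,0,0.035,0,0,0,0.06],[0,0,0.0175,0,0,0,0.06],[0,0,0,0,0,0,0.06],[0,0,0,0,0,0,0.02],[0,0,0,0,0,0,0.02],[0,0,0,0,0,0,0.02],[0,0,0,0,0,0,0.02],[0,0,0,0,0,0,0.02],[0,0,0,0,0,0,0.02]]' 50
python3 -m creep '[[0,0,-0.01,0,0,0,0.02],[0,0,-0.03,0,0,0,0.02],[0,0,-0.04,0,0,0,0.02],[0,0,-0.04,0,0,0,0.02],[0,0,-0.04,0,0,0,0.02],[0,0,-0.02,0,0,0,0.02],[0,0,0,0,0,0,0.02]]'
python3 -c "
from h import *
to([.4863,.2395,.18],tool(82.5))"
```

```text
clock: 11.9
eef_pos: [0.6108, -0.2197, 0.0049]
eef_rot: [3.141, 0.0, 1.232]
force: [0.3, -0.2, 1.1]
gripper_width: 0.031
clock: 12.48
eef_pos: [0.6139, -0.2211, 0.1915]
eef_rot: [3.131, 0.001, 1.233]
force: [0.3, 0.7, -1.2]
gripper_width: 0.0312
shift mm [ 392.1 -273.3    8. ] rot deg [  0.61   0.14 -11.88]
```

```bash
python3 -m creep '[[0.0294,-0.0235,0,0,0,0,0.02],[0.0294,-0.0235,0,0,0,0,0.02],[0.0294,-0.0235,0,0,0,0,0.02],[0.0294,-0.0235,0,0,0,0,0.02],[0.0294,-0.0235,0,0,0,0,0.02],[0.0294,-0.0235,0,0,0,0,0.02],[0.0294,-0.0235,0,0,0,0,0.02],[0.0294,-0.0235,0,0,0,0,0.02],[0.0294,-0.0235,0,0,0,0,0.02],[0.0294,-0.0235,0,0,0,0,0.02],[0.0294,-0.0235,0,0,0,0,0.02],[0,0,0,0,0,-6,0.02],[0,0,0,0,0,-5.9,0.02],[0,0,0,0,0,0,0.02],[0,0,0,0,0,0,0.02],[0,0,0,0,0,0,0.02]]'
python3 rig.py w4
cat > fit.py <<'E'
from h import *
import sys
W=np.load(sys.argv[1]);c=np.array([.4863,.2395]);a=np.radians(82.5);X=np.array([np.cos(a),np.sin(a)]);Y=np.array([-X[1],X[0]])
q=W[...,:2]-c;L=np.stack([q@X,q@Y,W[...,2]],-1)*1000
def st(n,m,e=None):
    p=L[m]
    if len(p)<20: print(n,len(p));return
    (cx,cy),(s,t),an=cv2.minAreaRect(p[:,:2].astype(np.float32))
    print(n,len(p),"x",np.percentile(p[:,0],[.5,50,99.5]).round(1),"y",np.percentile(p[:,1],[.5,50,99.5]).round(1),"z",np.percentile(p[:,2],[5,50,95]).round(1),"rect",round(cx,1),round(cy,1),round(s,1),round(t,1),round(an,2))
b=lambda x0,x1,w,z0,z1:(L[...,0]>x0)&(L[...,0]<x1)&(abs(L[...,1])<w)&(L[...,2]>z0)&(L[...,2]<z1)
st("top68",b(35,160,40,65,71))
st("hood",b(35,62,40,65,71));st("block",b(100,160,40,65,71))
st("stop",b(-80,-45,32,45,50.5));st("saddletips",b(25,46,40,41,50))
T=pose();t=T[:3,3];print("TCP rig",((t[:2]-c)@X*1000).round(1),((t[:2]-c)@Y*1000).round(1),(t[2]*1000).round(1))
m=(W[...,2]>t[2]-.01)&(W[...,2]<t[2]+.032)&(np.abs(L[...,0]-((t[:2]-c)@X*1000))<75)&(np.abs(L[...,1]-((t[:2]-c)@Y*1000))<15.5)
st("held",m)
E
python3 fit.py w4.npy
```

```text
clock: 13.82
eef_pos: [0.4737, 0.1709, 0.1839]
eef_rot: [-3.141, 0.001, 1.437]
force: [-0.4, 0.1, -1.5]
gripper_width: 0.0313
[0.4737 0.1709 0.1839] [-0.41  0.05 -1.49]
seat [([0.4883, 0.2413, 0.039], 0.87)]
stop []
hood [([0.4881, 0.2881, 0.0609], 0.76)]
spacer_old []
top68 2022 x [45.1 54.1 78. ] y [-30.1  -0.4  29.5] z [66.4 67.9 69.1] rect 61.8 -0.3 60.1 33.7 89.86
hood 1633 x [45.1 52.5 61.6] y [-30.   -0.4  29.5] z [66.4 67.9 69.1] rect 53.4 -0.3 59.9 17.1 89.98
block 0
stop 0
saddletips 329 x [29.1 35.7 46. ] y [-29.1 -11.7  27.9] z [41.6 44.9 47.7] rect 37.6 -0.4 58.9 16.9 89.78
TCP rig -69.6 3.0 184.4
held 12179 x [-124.3  -52.9  -14.5] y [-12.3   3.   18.3] z [200.8 208.9 211.2] rect -69.9 3.0 31.0 111.0 90.0
```

View pics/w4.png

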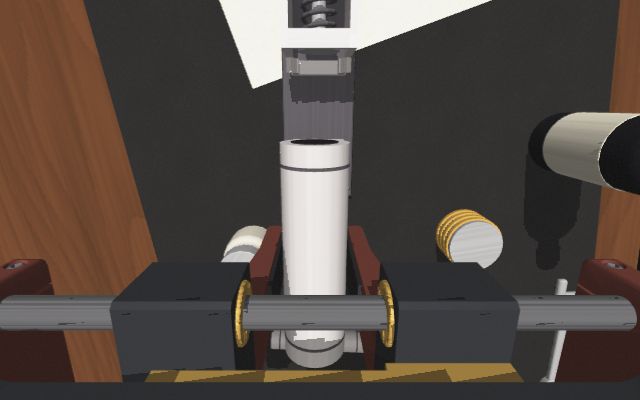

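The wrist view shows the held tube at cols 280-350 with the rig straight ahead and the hood at (318,38). Measured, the tube centre is on the TCP line and 11 mm behind it. The rig's centreline is at y ≈ -0.3 mm. I'll tilt and bring it to just above the entry.

```bash
python3 -m creep '[[0,0.0033,0,0,-6,0,0.02],[0,0,0,0,-6,0,0.02],[0,0,0,0,-6,0,0.02],[0.0214,0,0.0245,0,0,0,0.02],[0.0214,0,0.0245,0,0,0,0.02],[0.0214,0,0.0245,0,0,0,0.02],[0.0214,0,0.0243,0,0,0,0.02],[0,0,0,0,0,0,0.02],[0,0,0,0,0,0,0.02],[0,0,0,0,0,0,0.02]]' 60
cat > st.py <<'E'
from h import *
T=pose();t=T[:3,3]*1000;c=np.array([486.3,239.5]);a=np.radians(82.5);X=np.array([np.cos(a),np.sin(a),0]);Y=np.array([-X[1],X[0],0])
C=t-11.1*T[:3,2]-[*c,0];x=T[:3,0];s=arm.sense();f=s["force"]
print("C rig",(C@X).round(1),(C@Y).round(1),C[2].round(1),"tilt",np.degrees(np.arcsin(-x[2])).round(2),"yawerr",np.degrees(np.arctan2(x@Y,x@X)).round(2),"roll",np.degrees(T[2,1]).round(2),"F rig",(f@X).round(1),(f@Y).round(1),f[2].round(1),"t",s["clock"],"w",s["gripper_width"])
E
python3 st.py; python3 rig.py w5 >/dev/null; python3 fit.py w5.npy | head -5
```

```text
clock: 14.9
eef_pos: [0.4845, 0.2213, 0.0658]
eef_rot: [3.141, 0.314, 1.44]
force: [-0.8, -0.9, -0.6]
gripper_width: 0.031
C rig -14.9 -0.6 76.4 tilt 18.02 yawerr -0.01 roll 0.03 F rig -1.0 0.7 -0.6 t 14.9 w 0.03103445091711625
top68 8975 x [36.4 57.2 93. ] y [-30.2  -0.3  29.6] z [66.4 67.8 68.9] rect 64.2 -0.3 60.4 58.2 89.88
hood 5676 x [36.  52.6 61.7] y [-29.9  -0.3  29.5] z [66.5 67.8 68.9] rect 48.5 -0.2 60.2 27.0 89.99
block 0
stop 10
saddletips 430 x [29.  32.6 36.3] y [-28.    2.1  27.7] z [41.9 45.1 47.6] rect 32.7 -0.1 55.8 7.5 89.85
```

View pics/w5.png

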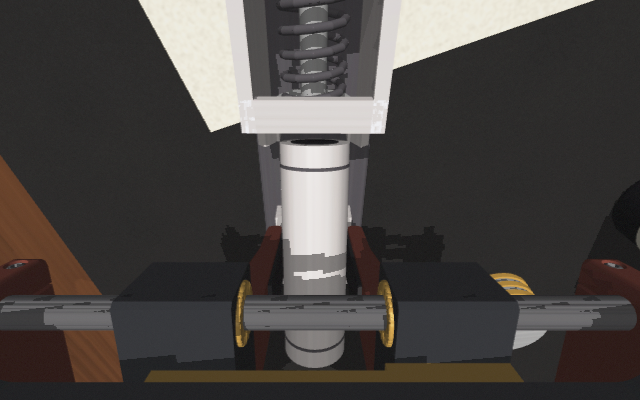

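The tube is centred in front of the hood, at cols 281-349 with the hood at 241-387. I'll lower it and slide it under.

```bash
python3 -m creep '[[0.0016,0,0.005,0,0,0,0.02],[0.0016,0,0.005,0,0,0,0.02],[0.0016,0,0.0046,0,0,0,0.02],[0,0,0,0,0,0,0.02],[0,0,0,0,0,0,0.02]]'; python3 st.py
python3 -m creep '[[0.0029,0,-0.0009,0,0,0,0.02],[0.0029,0,-0.0009,0,0,0,0.02],[0.0029,0,-0.0009,0,0,0,0.02],[0,0,0,0,0,0,0.02],[0,0,0,0,0,0,0.02]]'; python3 st.py
```

```text
clock: 15.57
eef_pos: [0.4835, 0.2214, 0.049]
eef_rot: [-3.14, 0.315, 1.441]
force: [-0.6, 0.0, -1.1]
gripper_width: 0.0312
C rig -14.9 0.4 59.6 tilt 18.05 yawerr 0.04 roll -0.07 F rig -0.1 0.6 -1.1 t 15.5667 w 0.031233754850018912
clock: 15.98
eef_pos: [0.485, 0.2303, 0.0495]
eef_rot: [-3.141, 0.315, 1.441]
force: [-0.4, -4.0, -1.2]
gripper_width: 0.031
C rig -5.8 0.1 60.1 tilt 18.07 yawerr 0.04 roll -0.03 F rig -4.0 -0.1 -1.2 t 15.9833 w 0.030952378044838472
```

Cup contact reads 4 N, as predicted for this position. I'll push on to about 16 mm of travel.

```bash
python3 -m creep '[[0.003,0,-0.0003,0,0,0,0.02],[0.003,0,-0.0003,0,0,0,0.02],[0.003,0,-0.0003,0,0,0,0.02],[0.003,0,-0.0003,0,0,0,0.02],[0,0,0,0,0,0,0.02],[0,0,0,0,0,0,0.02]]'; python3 st.py
```

```text
clock: 16.48
eef_pos: [0.4864, 0.2411, 0.0475]
eef_rot: [-3.141, 0.317, 1.441]
force: [-0.5, -7.6, 4.3]
gripper_width: 0.0311
C rig 5.0 0.1 58.1 tilt 18.17 yawerr 0.04 roll -0.03 F rig -7.6 -0.5 4.3 t 16.4833 w 0.031095391719793256
```

```bash
python3 -m creep '[[0.0011,0,0.0025,0,3,0,0.02],[0.0011,0,0.0025,0,3,0,0.02],[0,0,0,0,0,0,0.02],[0,0,0,0,0,0,0.02]]'; python3 st.py
python3 -m creep '[[0.0008,0,0.0022,0,3,0,0.02],[0.0008,0,0.0022,0,3,0,0.02],[0,0,0,0,0,0,0.02],[0,0,0,0,0,0,0.02]]'; python3 st.py
```

```text
clock: 16.82
eef_pos: [0.4863, 0.241, 0.0417]
eef_rot: [-3.141, 0.212, 1.439]
force: [0.0, -7.5, -0.1]
gripper_width: 0.0309
C rig 3.8 0.2 52.6 tilt 12.13 yawerr -0.03 roll -0.05 F rig -7.4 -1.0 -0.1 t 16.8167 w 0.030929341035824443
clock: 17.15
eef_pos: [0.486, 0.2417, 0.0366]
eef_rot: [-3.14, 0.107, 1.439]
force: [-0.7, -7.4, -3.4]
gripper_width: 0.0307
C rig 3.4 0.5 47.6 tilt 6.14 yawerr -0.03 roll -0.09 F rig -7.4 -0.3 -3.4 t 17.15 w 0.030736843381223972
```

```bash
python3 -m creep '[[0.0008,0,0.0026,0,3,0,0.02],[0.0006,0,0.0026,0,3.1,0,0.02],[0,0,0,0,0,0,0.02],[0,0,0,0,0,0,0.02]]'; python3 st.py; python3 rig.py w6 >/dev/null; python3 fit.py w6.npy
```

```text
clock: 17.48
eef_pos: [0.4861, 0.2429, 0.0311]
eef_rot: [-3.14, 0.0, 1.439]
force: [-0.6, -6.3, -4.1]
gripper_width: 0.0311
C rig 3.4 0.6 42.2 tilt 0.02 yawerr -0.04 roll -0.1 F rig -6.3 -0.2 -4.1 t 17.4833 w 0.031063594491820553
top68 12456 x [ 45.2  64.9 108.8] y [-30.2  -0.3  29.6] z [66.1 67.7 68.8] rect 77.0 -0.4 60.5 64.4 89.95
hood 5960 x [45.1 52.7 61.8] y [-30.   -0.3  29.5] z [66.7 67.8 68.8] rect 53.4 -0.3 60.4 17.1 89.92
block 2545 x [100.1 106.9 109.1] y [-30.3  -0.3  29.4] z [65.4 67.3 68.6] rect 104.6 -0.4 60.5 9.2 89.98
stop 971 x [-63.6 -59.2 -45.4] y [-24.4  -1.4  24.9] z [45.9 47.6 48.7] rect -54.5 0.3 49.6 18.8 89.85
saddletips 999 x [25.4 34.3 40.3] y [-27.9 -13.1  27.6] z [41.7 45.3 49.1] rect 32.7 -0.2 15.4 56.0 0.04
TCP rig 4.0 0.6 31.1
held 12641 x [-62.6  18.7  78.5] y [-14.7   0.5  15.9] z [46.7 55.7 58.6] rect 7.5 0.6 143.0 31.0 0.01
```

View pics/w6.png

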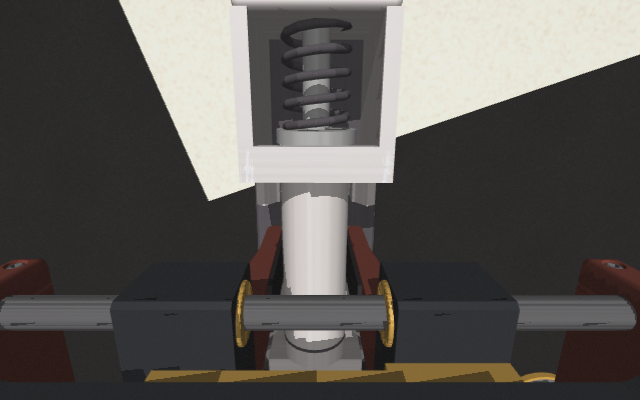

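The tube is level, behind the stop and under the hood, and the cup is pushed back. I'll ease it back onto the stop and release.

```bash
python3 -m creep '[[-0.0015,0,0,0,0,0,0.02],[-0.0015,0,0.0003,0,0,0,0.02],[-0.0006,0,0,0,0,0,0.02],[0,0,0,0,0,0,0.02],[0,0,0,0,0,0,0.02]]' 10; python3 st.py
python3 -m creep '[[0,0,0,0,0,0,0.05],[0,0,0,0,0,0,0.055],[0,0,0,0,0,0,0.055],[0,0,0,0,0,0,0.055],[0,0,0,0,0,0,0.055]]'; python3 st.py
```

```text
clock: 18.15
eef_pos: [0.4858, 0.2408, 0.0311]
eef_rot: [-3.14, -0.001, 1.44]
force: [-2.7, -4.8, -1.4]
gripper_width: 0.0318
C rig 1.2 0.7 42.2 tilt -0.03 yawerr 0.03 roll -0.08 F rig -5.1 2.1 -1.4 t 18.15 w 0.03182319568508667
clock: 18.57
eef_pos: [0.4872, 0.2417, 0.0316]
eef_rot: [3.141, -0.002, 1.44]
force: [0.5, -0.1, -0.5]
gripper_width: 0.0544
C rig 2.3 -0.6 42.7 tilt -0.14 yawerr 0.02 roll 0.06 F rig -0.1 -0.5 -0.5 t 18.5667 w 0.05441406688254949
```

```bash
python3 -m creep '[[0,0,-0.01,0,0,0,0.055],[0,0,-0.03,0,0,0,0.06],[0,0,-0.04,0,0,0,0.0878],[0,0,-0.04,0,0,0,0.0878],[0,0,-0.04,0,0,0,0.0878],[-0.03,0,-0.03,0,0,0,0.0878],[0,0,0,0,0,0,0.0878],[0,0,0,0,0,0,0.0878],[0,0,0,0,0,0,0.0878]]'; python3 rig.py w7; python3 fit.py w7.npy|head -6
python3 - <<'E'
from h import *
W=np.load("w7.npy");c=np.array([.4863,.2395]);a=np.radians(82.5);X=np.array([np.cos(a),np.sin(a)]);Y=np.array([-X[1],X[0]])
q=W[...,:2]-c;L=np.stack([q@X,q@Y,W[...,2]],-1)*1000
# ridge height and crest line of the seated tube along x
for x0 in range(-54,46,12):
    m=(L[...,0]>x0)&(L[...,0]<x0+12)&(abs(L[...,1])<14)&(L[...,2]>50)&(L[...,2]<63);p=L[m]
    if len(p)>10:
        k=np.polyfit(p[:,1],p[:,2],2);print(x0,len(p),"crest y",(-k[1]/2/k[0]).round(2),"z",np.polyval(k,-k[1]/2/k[0]).round(1),"xmin",p[:,0].min().round(1))
im,d=arm.get_image("top");W2=cloud("top",d);cv2.imwrite("pics/top9.png",cv2.resize(im[100:320,120:500,::-1],None,fx=2,fy=2))
for t in["spacer_right","spacer_old","spacer_long","spacer_thin","spacer_thick","block"]:
    print(t,[(np.round(r["point"],3).tolist(),round(r["confidence"],2)) for r in arm.pinpoint("top",t)[:3]])
E
```

```text
clock: 19.32
eef_pos: [0.4823, 0.2117, 0.2207]
eef_rot: [-3.141, -0.002, 1.439]
force: [-0.4, 0.0, -0.3]
gripper_width: 0.0877
[0.4823 0.2117 0.2207] [-0.39  0.01 -0.32]
seat []
stop [([0.4793, 0.1851, 0.0478], 0.7)]
hood [([0.4914, 0.2858, 0.0613], 0.57), ([0.6292, 0.0836, -0.0001], 0.35)]
spacer_old []
top68 3999 x [ 45.6 108.1 130.7] y [-30.1  -0.3  29.6] z [66.4 67.8 69.1] rect 88.4 -0.3 60.2 85.6 89.82
hood 1072 x [45.6 52.7 61.4] y [-29.7  -0.3  29.3] z [66.7 67.9 68.9] rect 53.5 -0.0 59.7 15.9 89.93
block 2297 x [100.7 118.  130.7] y [-30.1  -0.3  29.4] z [66.2 67.8 69.1] rect 115.5 -0.4 60.1 31.2 89.67
stop 560 x [-69.5 -62.4 -45.6] y [-23.8  -0.2  24.5] z [46.5 47.7 49.2] rect -57.5 0.2 48.5 24.6 89.54
saddletips 289 x [25.7 35.3 44.9] y [-27.5  14.4  27.8] z [41.4 45.4 48.9] rect 35.3 0.1 19.4 55.3 0.18
TCP rig -27.9 0.8 219.3
-54 286 crest y 0.8 z 57.9 xmin -54.0
-42 288 crest y 0.62 z 57.8 xmin -42.0
-30 299 crest y 0.76 z 57.8 xmin -29.9
-18 308 crest y 0.76 z 57.9 xmin -17.9
-6 321 crest y 0.56 z 57.8 xmin -6.0
6 328 crest y 0.67 z 57.9 xmin 6.1
18 353 crest y 0.53 z 57.8 xmin 18.1
30 332 crest y 0.46 z 57.8 xmin 30.6
42 110 crest y 0.46 z 57.8 xmin 42.0
spacer_right [([0.325, -0.382, 0.015], 0.9), ([0.484, 0.242, 0.039], 0.61), ([0.272, -0.21, 0.011], 0.6)]
spacer_old [([0.511, -0.397, 0.02], 0.85)]
spacer_long [([0.435, -0.193, 0.016], 0.89), ([0.514, -0.395, 0.021], 0.17)]
spacer_thin [([0.448, -0.029, 0.015], 0.67)]
spacer_thick []
block [([0.532, -0.119, 0.002], 0.72), ([0.438, -0.192, 0.016], 0.45)]
```

View pics/w7.png

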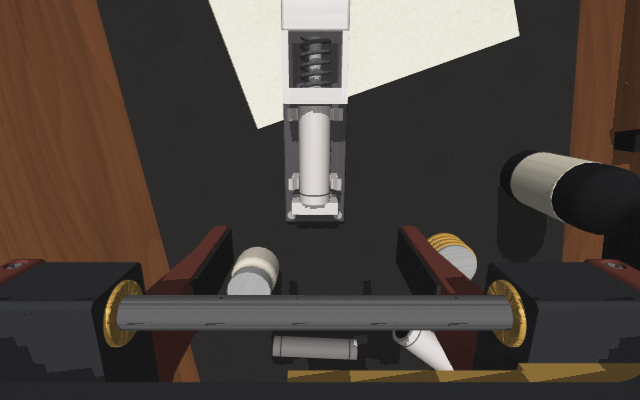

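View pics/top9.png

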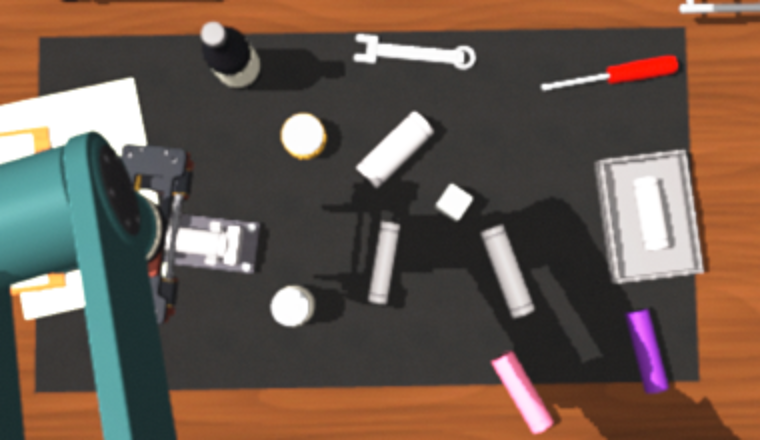

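The seated tube's crest is level at 57.8 mm all along. It runs from the stop face (x ≈ -54) to under the hood, about 1 mm off the centreline. The old tube lies flat in the tray and nothing else has moved, so I'm handing in.

```bash
python3 -c "
from workcell import arm
print(arm.close_job())"
```

```text
the job is handed in; nothing more can be done
None
```

The job is handed in at about 19.5 s on the robot's clock. The short spacer came out of the rig and was laid flat in the tray. The 110 x 32 mm spare was tilted 18° and slid under the hood. It was then pushed against the cup, let down behind the stop and released.

**Seated tube:** In the last wrist view its crest is level at 57.8 mm from the stop face to the hood, where 58 is correct. It is about 1 mm off the rig's centreline and within about 0.3° of the rig's line.

**Cup travel:** The plunger could not be read directly. A 110 mm tube against the stop should push the cup in about 8 mm. The force while pushing matched the spring figures.

**Old spacer and the rest:** The networks found the old spacer at the tray's middle, about 20 mm up. The long and thin spares and the block read as at the start, and the oil, grease, shims, wrench and driver look unmoved in the pictures.

**Failed or disagreed:**
- In the last top view the network did not report the thick spare, but it shows plainly in the picture where it was.
- It also offered the look-alike tubes as the right spacer, one with higher confidence than the real one. I went by measured size and place instead.

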